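# Find the high spot of a plaster mould with a dial gauge

## Robot

A 6-joint arm with a two-finger parallel gripper is mounted at the origin on the work surface. World frame = base frame: x ahead of the robot, y to its left, z up, the work surface at z = 0. Lengths are in m, angles in degrees, forces in N, time in s.
With the tool pointing down it reaches from about 0.4 to 0.925 m from the base axis. Payload 12.5 kg.
Tool frame: the origin (TCP) lies at the very end of the fingers, on their centre line; the grasp point (between the pads) lies 19 mm behind it (r.grasp_offset is the distance from the TCP to the grasp point, in m); z points along the fingers, y is the line along which they close (so a half turn about z gives the same grasp; the last joint's range is limited). The gripper opens to 95 mm and grips with 3 to 60 N. Pads are 20 mm wide; open, the fingers measure 119 mm over their backs; the gripper's body (75 mm by 180 mm) begins 59 mm behind the grasp point.
Start: joints at [-70.394, 28.126, 89.318, -0, 62.55, -6.05], TCP at [0.271, -0.563, 0.215] pointing down, gripper open.
Joint ranges: [-177.58, 177.58], [-47.91, 125.51], [2.72, 160], [-65.01, 245.01], [3.68, 167.84], [-153.87, 153.87]. Speed limits (degrees/s): [127.2, 127.2, 159.86, 180, 180, 180].

## Interface

Orientations are given as a 3x3 rotation matrix whose columns are the frame's x, y, z axes.
In Python, from workcell import r gives the robot as it stands.
- The arm moves only by the shell command python3 -m inch 'ROWS' [FORCE]. ROWS is text: rows parted by semicolons, each of 5 numbers parted by spaces: the opening, from 0 (shut) to 1 (fully open), then the shift along the tool's x, y, z normalised to -1 to 1, where 1 is 150 mm, then the turn about the tool's z normalised to -1 to 1, where 1 is 180 degrees. In form: hand dx dy dz roll; .... A call has exactly 10 rows; each row is the pose to reach, as a shift and turn from the pose commanded when the call began, along the tool's axes at that moment, turning the shorter way round; what a row does not reach only later rows make up. A row lasts 1/12 s, in which the tool goes at most 41.7 mm and 7.16 degrees, less where a joint would pass 70% of its speed; a pose out of reach is approached as far as the arm can. A call with a number of a shift or a turn outside -1 to 1 is refused whole. A call with a gripper value outside its range is refused whole. The fingers move at their own pace and stop on an object; FORCE is the grip in N (left out, the last holds). Time passes only in rows, so rows that repeat a pose let the fingers close, or fill a call up. It gives the time, the measured TCP pose, the force, the opening and the grip force at its end, in the units of the state.
- r.read_state(): the state, without advancing time (a new reading comes with each control period).
- r.get_image(name): name is "scene" or "side" or "wrist"; returns a dict with "color" (420x560x3 uint8, red, green, blue), "depth" (420x560 float32, m along the optical axis (not along the pixel's ray), 0 where there is no reading), "fx", "fy", "cx", "cy" (pixels), "rvec" (rotation vector, rad) and "tvec" (3), from world to camera coordinates, as OpenCV has them; the wrist camera has in their place "tool_from_camera" (4x4, takes a point from camera to tool coordinates, whose origin is the TCP and whose axes are the flange's). Camera axes: x right, y down, z forward; pixel columns grow to the right and rows downward; lengths in m; the calibration is good to about 2 mm. A picture is of the moment at which its call begins: read the wrist's pose just before it.
- r.job_done(): hands the job in; it is judged then, once.
The state is a dict: "time_s": time; "q": joint angles; "joint_vel": joint speeds; "joint_torque": joint torques, N m; "position": TCP position; "tcp_rot": TCP orientation; "contact_force": force on the tool from outside, world axes, zero at the start; "wrist_torque": the same for the moment, N m; "finger_gap": opening from 0.0 (shut) to 1.0 (fully open); "grasp_force": force on a finger pad.
Only numpy, scipy, OpenCV 4.12 (cv2) and the standard library are available. Lean on these libraries where they do the work, as an engineer would, in place of code of your own. Each camera call takes 0.05 s, during which the arm holds its last target. There are 200 camera calls.

## Task

Slide the dial gauge up to the round plaster mould until its sprung plunger is pressed in and the needle stands about half-way round its scale, never driving the plunger in hard to its end. Then turn the wheel with the plunger riding on the mould's rim, find the rim's high spot, and leave the wheel standing still with that high spot at the plunger, the plunger still pressed in, and nothing else on the bench disturbed.

Things in the scene. Friction and masses are not known exactly. Their poses are not given: they have to be found in the camera images.
- stand: Grey bench stand, fixed, that carries the wheel and the gauge's track. Its origin lies on the bench under the wheel's axis; its z is up and its +y runs level from the wheel's axis along the straight 220 mm track to the gauge. Its width beside the track is 75 mm.
- spindle (a point): Point on the wheel's upright axis, 122 mm above the bench, at the top of the small round brass nut over the steel clamp bar (bar 140 x 24 x 8 mm, its top 116 mm above the bench). The wheel turns either way, any number of turns, against a friction of about 0.12 N m, and stays where it is left.
- knob (a point): Centre of the upright wooden spinner knob (round, 24 mm across, 48 mm tall, top 167 mm above the bench) that stands on the clamp bar 50 mm from the wheel's axis and goes round with the wheel. It spins freely on its own pin, so it can be held and led round in a circle without turning the hand.
- handle (a point): Centre, 125 mm above the bench, of the gauge carriage's wooden handle: an upright block 22 mm (across the track) x 30 mm (along it), top 150 mm above the bench. The carriage slides along the stand's y, towards the wheel (-y), with about 6 N of friction and stays where left. The free plunger's tip is 118 mm ahead of the handle, the dial's centre 63 mm (dial 54 mm across, face up, 94 mm high).
- plunger: Thin steel plunger, 7 mm round tip, 85 mm above the bench, that sticks out of the gauge towards the wheel's axis along the stand's -y. Its origin is at the tip. Sprung: 0.6 N when just touched, 1.5 N at the end of its 18 mm travel; beyond that it is rigid.
- plunger_tip (a point): The foremost point of the plunger's tip (same point as the plunger's origin). It starts 7 to 43 mm clear of the mould's rim.
- needle (a joint): Angle of the dial's black needle, rad: 0 with the plunger free, 0.27 rad for each mm the plunger is pressed in, 4.86 at the end of its travel. Half-way is 2.43, the needle pointing straight away from the wheel; seen from above it turns anticlockwise as the plunger goes in. The scale has 13 marks, 1.5 mm of plunger travel apart.
- water_bowl: Bystander: white ceramic bowl, 120 mm across, 55 mm tall, loose; origin under its centre.
- glaze_jar: Bystander: terracotta jar with a cork lid, 70 mm across, 100 mm tall, loose; origin under its centre.
- tool_pot: Bystander: blue ceramic pot, 84 mm across and 100 mm tall, with wooden tools standing in it up to 200 mm, loose; origin under its centre.
- rib: Bystander: flat wooden potter's rib, 100 x 45 x 8 mm, lying loose; origin under its centre.
- mould_mid (a point): Point on the wheel's axis half-way up the round plaster mould (180 mm across, 68 to 108 mm above the bench), which is clamped fast to the wheel about 3 mm off-centre: its rim comes out and goes back once a turn, 87 to 93 mm from the axis. This point is not the mould's own centre; where the high spot lies relative to the knob is unknown and differs each time.

How it is judged:
By the outcome, as a careful person would: the job done as asked, in the order asked, and still so for the second after the job is handed in, with the robot touching nothing.
It also fails if it takes over 64 s, if anything falls off the work surface, if the arm or the gripper's body presses on something with over 40 N, if the wrist force passes 120 N, or if a joint passes its speed limit or range.

## Working session

There is one attempt and no reset: what is moved stays moved. The work goes in short steps, Python scripts to look and compute and a shell command to move; the robot and the scene stay as the last step left them, time stands still between calls to the robot, and variables do not carry over. Pictures are saved under pics/ and viewed, at most 10 in all, crops included, and the job is handed in when it is done.

```bash
ls; mkdir -p pics
cat > h.py <<'E'
import numpy as np, cv2
from workcell import r
def snap(name,fn=None):
    s=r.read_state(); im=r.get_image(name)
    if fn: cv2.imwrite('pics/'+fn, im['color'][:,:,::-1])
    K=np.array([[im['fx'],0,im['cx']],[0,im['fy'],im['cy']],[0,0,1]])
    if name=='wrist':
        T=np.eye(4);T[:3,:3]=s['tcp_rot'];T[:3,3]=s['position'];T=T@np.array(im['tool_from_camera'])
    else:
        T=np.eye(4);R=cv2.Rodrigues(np.array(im['rvec'],float))[0];T[:3,:3]=R.T;T[:3,3]=-R.T@np.array(im['tvec']).ravel()
    return im,K,T
def pt(im,K,T,u,v):
    d=im['depth'][v,u]; p=np.linalg.inv(K)@[u,v,1]*d
    return (T@np.append(p,1))[:3]
def cloud(im,K,T):
    v,u=np.mgrid[:420,:560]; d=im['depth']
    P=np.stack([(u-K[0,2])/K[0,0]*d,(v-K[1,2])/K[1,1]*d,d],-1)
    return P@T[:3,:3].T+T[:3,3]
E
python3 - <<'E'
from h import *
a=snap('scene','scene0.png');b=snap('side','side0.png')
np.set_printoptions(precision=4,suppress=True)
for n,x in zip(('sc','sd'),(a,b)): np.savez(n+'.npz',c=x[0]['color'],d=x[0]['depth'],K=x[1],T=x[2]); print(x[2])
s=r.read_state();print(s['tcp_rot'],s['position'])
cv2.imwrite('pics/both.png',np.hstack([cv2.resize(x[0]['color'][:,:,::-1],(400,300)) for x in (a,b)]))
E
```

```text
pics
[[-0.0964  0.667  -0.7388  1.6864]
 [ 0.9953  0.0734 -0.0636  0.098 ]
 [ 0.0118 -0.7415 -0.6709  1.1606]
 [ 0.      0.      0.      1.    ]]
[[-0.7062 -0.3867  0.593  -0.2227]
 [-0.7076  0.4132 -0.5732  0.818 ]
 [-0.0234 -0.8244 -0.5655  0.907 ]
 [ 0.      0.      0.      1.    ]]
[[ 0.9014  0.433  -0.0003]
 [ 0.433  -0.9014  0.0009]
 [ 0.0001 -0.0009 -1.    ]] [ 0.2706 -0.5632  0.2141]
```

View pics/scene0.png

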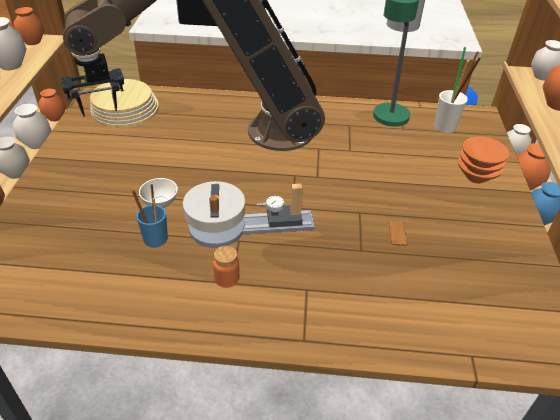

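View pics/side0.png

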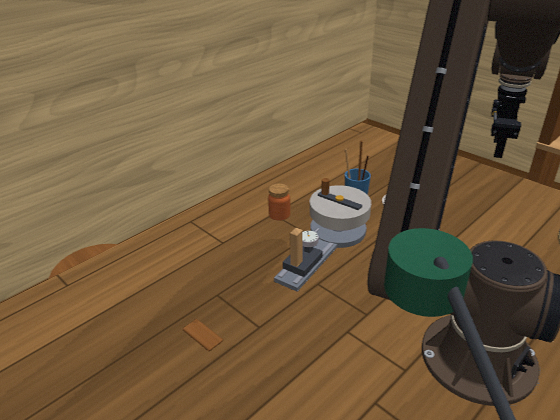

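The scene view has the mould at (214,205), the knob at (214,203), the handle at (297,198) and the dial at (275,203). The pot is at (153,225), the bowl at (158,193), the jar at (227,267) and the rib at (397,232). The side view shows the knob at (325,187), the nut at (340,198) and the handle at (296,247).

Run:
```python
from h import *
np.set_printoptions(precision=4,suppress=True)
for n,pts in (('sc',dict(knobtop=(214,198),bar=(215,188),handtop=(297,186),dial=(275,203),mould=(200,210),pot=(153,225),jar=(227,253),bowl=(158,190),rib=(397,232))),('sd',dict(knobtop=(325,181),nut=(340,198),handtop=(296,231),dial=(310,238),mould=(330,210)))):
    z=np.load(n+'.npz');im=dict(depth=z['d'])
    for k,(u,v) in pts.items(): print(n,k,pt(im,z['K'],z['T'],u,v))
    C=cloud(im,z['K'],z['T'])
    # mould top: heights .104-.111 white-ish
    col=z['c'].astype(int);m=(abs(C[...,2]-.108)<.004)&(col.max(2)-col.min(2)<40)&(col.min(2)>120)&(C[...,0]>.3)
    P=C[m][:,:2]
    (cx,cy),rad=cv2.minEnclosingCircle((P*1000).astype(np.float32));print('mould',cx,cy,rad,m.sum())
    m=(C[...,2]>.135)&(C[...,2]<.175)&(np.hypot(C[...,0]-cx/1000,C[...,1]-cy/1000)<.3)&(np.hypot(C[...,0]-cx/1000,C[...,1]-cy/1000)>.10)&(C[...,0]>.3)
    lab,cc,st,ce=cv2.connectedComponentsWithStats(m.astype(np.uint8))
    for i in range(1,lab):
        if st[i,4]>8: q=C[cc==i]; print(st[i],q.mean(0),q.min(0),q.max(0))
```

```text
sc knobtop [ 0.5851 -0.143   0.1669]
sc bar [ 0.4854 -0.1597  0.1169]
sc handtop [0.4847 0.082  0.1467]
sc dial [0.5048 0.0209 0.0923]
sc mould [ 0.5739 -0.1886  0.1068]
sc pot [ 0.6364 -0.311   0.0947]
sc jar [ 0.7214 -0.0887  0.097 ]
sc bowl [ 0.4027 -0.3644  0.0191]
sc rib [0.5021 0.391  0.0089]
mould 556.7955322265625 -219.2164306640625 156.22268676757812 1547
[291 184   4   9  26] [0.4919 0.0693 0.1443] [0.4799 0.0645 0.1359] [0.5031 0.0747 0.1506]
[151 187   3  13  26] [ 0.5703 -0.3233  0.1562] [ 0.5647 -0.3262  0.1358] [ 0.5741 -0.3204  0.1727]
[135 198   6  11  31] [ 0.6151 -0.3514  0.1552] [ 0.6109 -0.3569  0.1353] [ 0.62   -0.3465  0.1745]
[153 204   3   9  21] [ 0.6289 -0.3024  0.1533] [ 0.6232 -0.3055  0.1368] [ 0.6351 -0.2996  0.1692]
sd knobtop [ 0.5785 -0.1385  0.1668]
sd nut [ 0.529  -0.1497  0.1243]
sd handtop [0.4857 0.0816 0.1511]
sd dial [0.4883 0.0245 0.0955]
sd mould [ 0.5249 -0.1009  0.108 ]
mould 534.3602905273438 -156.09854125976562 91.47772979736328 1152
[359 151   4  13  27] [ 0.6097 -0.3489  0.1544] [ 0.6023 -0.3614  0.1361] [ 0.6162 -0.3385  0.1747]
[346 154   3  12  23] [ 0.6254 -0.3002  0.1556] [ 0.6187 -0.3094  0.1357] [ 0.6319 -0.2934  0.1742]
[365 158   4  11  20] [ 0.5683 -0.3237  0.1556] [ 0.5627 -0.3304  0.1355] [ 0.573  -0.32    0.1743]
[290 228  13  12 117] [0.4822 0.0848 0.1465] [0.472  0.0646 0.1352] [0.4976 0.0985 0.1532]
```

```bash
A='x'; 
python3 -m inch '1 .08 -.08 0 0;1 .16 -.16 0 0;1 .24 -.24 0 0;1 .32 -.33 0 0;1 .4 -.41 0 0;1 .48 -.49 0 0;1 .56 -.57 0 0;1 .64 -.65 0 0;1 .72 -.73 0 0;1 .79 -.81 0 0' 20 &&
python3 -m inch '1 .08 -.08 0 0;1 .16 -.16 0 0;1 .24 -.24 0 0;1 .32 -.33 0 0;1 .4 -.41 0 0;1 .48 -.49 0 0;1 .56 -.57 0 0;1 .64 -.65 0 0;1 .72 -.73 0 0;1 .79 -.81 0 0' &&
python3 -m inch '1 .08 -.08 0 0;1 .16 -.16 0 0;1 .24 -.24 0 0;1 .32 -.33 0 0;1 .4 -.41 0 0;1 .48 -.49 0 0;1 .56 -.57 0 0;1 .64 -.65 0 0;1 .72 -.73 0 0;1 .79 -.81 0 0' &&
python3 -m inch '1 .08 -.08 0 -.039;1 .16 -.16 0 -.078;1 .24 -.24 0 -.117;1 .32 -.33 0 -.156;1 .4 -.41 0 -.195;1 .48 -.49 0 -.234;1 .56 -.57 0 -.273;1 .64 -.65 0 -.312;1 .72 -.73 0 -.351;1 .79 -.81 0 -.39'
python3 - <<'E'
from h import *
np.set_printoptions(precision=4,suppress=True)
x=snap('wrist','w1.png'); np.savez('w1.npz',c=x[0]['color'],d=x[0]['depth'],K=x[1],T=x[2]); print(x[2],x[1]); s=r.read_state();print(s['tcp_rot'],s['position'],s['q'],x[0]['tool_from_camera'])
E
```

```text
time_s: 0.93
position: [0.3253, -0.4011, 0.2146]
tcp_rot: [[0.901, 0.433, -0.0], [0.433, -0.901, -0.0], [-0.0, 0.0, -1.0]]
contact_force: [0.0, -0.0, -0.3]
finger_gap: 1.001
grasp_force: 0.0
time_s: 1.77
position: [0.3793, -0.2402, 0.2147]
tcp_rot: [[0.901, 0.433, 0.0], [0.433, -0.901, -0.0], [0.0, 0.0, -1.0]]
contact_force: [-0.3, -0.0, -0.1]
finger_gap: 0.999
grasp_force: 0.0
time_s: 2.6
position: [0.4333, -0.0794, 0.2147]
tcp_rot: [[0.901, 0.433, 0.0], [0.433, -0.901, -0.0], [0.0, 0.0, -1.0]]
contact_force: [-0.2, 1.2, 0.5]
finger_gap: 1.001
grasp_force: 0.0
time_s: 3.43
position: [0.4873, 0.0814, 0.2146]
tcp_rot: [[-0.108, 0.994, 0.0], [0.994, 0.108, -0.0], [-0.0, 0.0, -1.0]]
contact_force: [0.3, 0.1, 0.1]
finger_gap: 0.998
grasp_force: 0.0
[[ 0.9942  0.1033  0.0296  0.4805]
 [ 0.1074 -0.9583 -0.2647  0.155 ]
 [ 0.001   0.2663 -0.9639  0.3846]
 [ 0.      0.      0.      1.    ]] [[333.559    0.     275.5593]
 [  0.     333.559  207.8873]
 [  0.       0.       1.    ]]
[[-0.1177  0.993   0.0006]
 [ 0.993   0.1177  0.0005]
 [ 0.0004  0.0006 -1.    ]] [0.4878 0.083  0.2146] [  1.9927  17.5638 107.1789   0.0334  55.2244  -4.788 ] [[-0.001  -0.9639 -0.2662  0.0739]
 [ 1.     -0.0011  0.0006  0.0012]
 [-0.0008 -0.2662  0.9639 -0.1699]
 [ 0.      0.      0.      1.    ]]
```

View pics/w1.png

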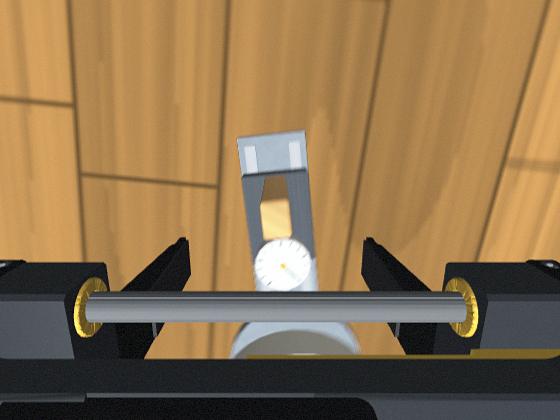

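The wrist view shows the handle top at (276,222), the dial at (283,265), the track end at (272,140) and the mould edge at (295,340), so the dial stays readable from this camera.

```bash
cat > m1.py <<'E'
from h import *
np.set_printoptions(precision=4,suppress=True)
z=np.load('w1.npz');C=cloud(dict(depth=z['d']),z['K'],z['T']);v,u=np.mgrid[:420,:560]
m=(C[...,2]>.14)&(C[...,2]<.158)&(v<260)&(u>200)&(u<350)
P=C[m];print('handle',m.sum(),np.median(P,0),P.min(0),P.max(0),cv2.minAreaRect((P[:,:2]*1000).astype(np.float32)))
m=(C[...,2]>.089)&(C[...,2]<.099)&(v<300)&(u>240)&(u<330)&(z['c'].min(2)>150)
P=C[m];print('dial',m.sum(),P.mean(0),cv2.minEnclosingCircle((P[:,:2]*1000).astype(np.float32)))
m=(C[...,2]>.008)&(C[...,2]<.06)&(v<200)&(u>200)&(u<350)
P=C[m];print('track end',np.median(P[:,2]),cv2.minAreaRect((P[:,:2]*1000).astype(np.float32)))
# knob / spindle / mould from side+scene
for n in('sc','sd'):
    q=np.load(n+'.npz');C=cloud(dict(depth=q['d']),q['K'],q['T']);R=np.hypot(C[...,0]-.533,C[...,1]+.153)
    m=(R<.075)&(C[...,2]>.160)&(C[...,2]<.172);P=C[m];print(n,'knob top',m.sum(),P.mean(0),cv2.minEnclosingCircle((P[:,:2]*1000).astype(np.float32)))
    col=q['c'].astype(int)
    m=(R<.03)&(col[...,0]-col[...,2]>70)&(C[...,2]>.112)&(C[...,2]<.13);P=C[m]
    if len(P):print('nut',m.sum(),P.mean(0))
    m=(R<.11)&(abs(C[...,2]-.108)<.0035);P=C[m];print('mould',cv2.minEnclosingCircle((P[:,:2]*1000).astype(np.float32)))
E
python3 m1.py
```

```text
handle 1166 [0.4882 0.082  0.1495] [0.4753 0.0643 0.14  ] [0.5008 0.0965 0.1516] ((488.28955078125, 80.12174987792969), (22.000835418701172, 30.077770233154297), 11.249448776245117)
dial 2228 [0.5009 0.0198 0.0932] ((500.9790954589844, 18.554046630859375), 26.940658569335938)
track end 0.01842725097757314 ((484.50531005859375, 99.33386993408203), (75.12718963623047, 72.39266204833984), 11.442389488220215)
sc knob top 54 [ 0.5855 -0.1455  0.1656] ((584.0702514648438, -146.69699096679688), 14.650906562805176)
nut 6 [ 0.5283 -0.1453  0.1237]
mould ((534.5697021484375, -157.4905548095703), 94.09696960449219)
sd knob top 41 [ 0.5805 -0.143   0.1663] ((581.5528564453125, -146.9642791748047), 14.434954643249512)
nut 38 [ 0.5337 -0.1516  0.1229]
mould ((530.2030029296875, -155.86334228515625), 94.73590087890625)
```

```bash
python3 -m inch '1 -.01 0 0 .039;1 -.02 0 0 .078;1 -.02 0 0 .117;1 -.02 0 0 .156;1 -.02 0 0 .195;1 -.02 0 0 .234;1 -.02 0 0 .273;1 -.02 0 0 .312;1 -.02 0 0 .351;1 -.02 0 0 .39' && python3 -m inch '1 0 0 .05 .039;1 0 0 .1 .078;1 0 0 .2 .085;1 0 0 .3 .085;1 0 0 .4 .085;1 0 0 .5 .085;1 0 0 .6 .085;1 0 0 .66 .085;1 0 0 .684 .085;1 0 0 .684 .085'
python3 - <<'E'
from h import *
np.set_printoptions(precision=4,suppress=True)
x=snap('wrist','w2.png'); np.savez('w2.npz',c=x[0]['color'],d=x[0]['depth'],K=x[1],T=x[2]); s=r.read_state();print(s['position'],s['q'],np.degrees(np.arctan2(s['tcp_rot'][1][0],s['tcp_rot'][0][0])))
E
```

```text
time_s: 4.32
position: [0.4873, 0.0771, 0.2146]
tcp_rot: [[0.905, 0.426, 0.0], [0.426, -0.905, -0.0], [-0.0, 0.0, -1.0]]
contact_force: [-0.2, 0.2, -0.3]
finger_gap: 1.001
grasp_force: 0.0
time_s: 5.15
position: [0.4874, 0.077, 0.1116]
tcp_rot: [[0.984, 0.179, -0.001], [0.179, -0.984, -0.0], [-0.001, -0.0, -1.0]]
contact_force: [0.6, 0.1, 0.6]
finger_gap: 0.996
grasp_force: 0.0
[0.4877 0.077  0.1122] [  1.3066  25.8321 113.74    -0.0074  40.435   80.983 ] 10.329299524510288
```

View pics/w2.png

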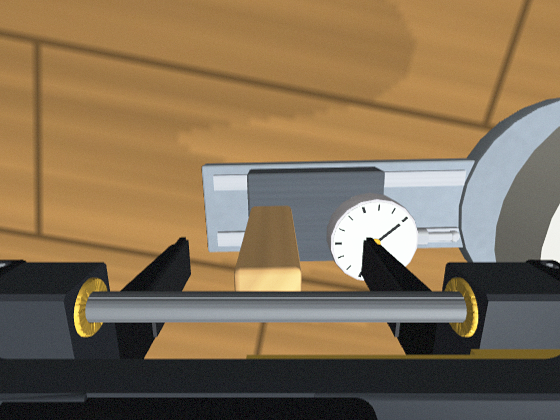

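The handle top is at (267,275), about 3 mm off centre between the fingers. The dial at (375,240) is visible, with the needle at zero, and the plunger at (440,238) points at the mould. I'll centre on the handle and grip it.

```bash
python3 -m inch '1 0 -.02 0 -.005;.8 0 -.02 0 -.005;.6 0 -.02 0 -.005;.5 0 -.02 0 -.005;.4 0 -.02 0 -.005;.35 0 -.02 0 -.005;.25 0 -.02 0 -.005;.25 0 -.02 0 -.005;.25 0 -.02 0 -.005;.25 0 -.02 0 -.005' 20
python3 -m inch '.25 0 .02 0 0;.25 0 .04 0 0;.25 0 .06 0 0;.25 0 .08 0 0;.25 0 .1 0 0;.25 0 .12 0 0;.25 0 .14 0 0;.25 0 .16 0 0;.25 0 .16 0 0;.25 0 .16 0 0'
python3 - <<'E'
from h import *
x=snap('wrist','w3.png'); np.savez('w3.npz',c=x[0]['color'],d=x[0]['depth'],K=x[1],T=x[2]); s=r.read_state();print(s['position'],s['contact_force'])
E
```

```text
time_s: 6.03
position: [0.4872, 0.0798, 0.112]
tcp_rot: [[0.981, 0.195, -0.0], [0.195, -0.981, -0.0], [-0.0, 0.0, -1.0]]
contact_force: [-0.1, -0.8, 0.3]
finger_gap: 0.427
grasp_force: 0.0
time_s: 6.87
position: [0.492, 0.0562, 0.112]
tcp_rot: [[0.981, 0.195, 0.0], [0.195, -0.981, -0.0], [0.0, 0.0, -1.0]]
contact_force: [-0.5, 1.0, -1.0]
finger_gap: 0.315
grasp_force: 20.0
[0.49200108 0.05620296 0.11198754] [ 0.15919786 -0.41402053 -0.44892452]
```

View pics/w3.png

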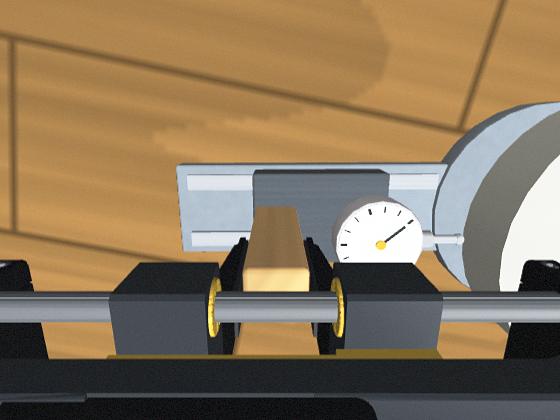

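```bash
cat > needle.py <<'E'
from h import *
Y=np.radians(101.3); U=np.array([np.cos(Y),np.sin(Y)])
def needle(x,c,S=8,save=None):
    """rectified top view of dial, +-30mm about c, S px/mm, up = stand +y ; returns needle angle"""
    im,K,T=x; n=60*S
    W=np.linalg.inv(T); ex=np.array([U[1],-U[0]])
    def proj(p2):
        p=W[:3,:3]@np.array([*p2,.094])+W[:3,3]; q=K@p; return q[:2]/q[2]
    def rect(c):
        d=np.float32([[-30,30],[30,30],[30,-30],[-30,-30]])
        src=np.float32([proj(c+(a*ex+b*U)/1000) for a,b in d])
        M=cv2.getPerspectiveTransform(np.float32([[0,0],[n,0],[n,n],[0,n]]),src)
        return cv2.warpPerspective(im['color'],M,(n,n),flags=cv2.INTER_CUBIC|cv2.WARP_INVERSE_MAP)
    # recentre on the white face: best-correlating disc of 54 mm
    for _ in range(2):
        g=rect(c); white=(g.min(2)>150).astype(np.float32)
        k=np.zeros((n,n),np.float32);cv2.circle(k,(n//2,n//2),int(26.5*S),1,-1)
        P=cv2.copyMakeBorder(white,n//4,n//4,n//4,n//4,cv2.BORDER_CONSTANT)
        R=cv2.matchTemplate(P,2*k-1,cv2.TM_CCORR); R=cv2.GaussianBlur(R,(0,0),S)
        _,_,_,l=cv2.minMaxLoc(R); dx,dy=(l[0]-n//4)/S,(l[1]-n//4)/S
        c=c+(dx*ex-dy*U)/1000
    g=rect(c)
    if save: cv2.imwrite('pics/'+save,g[:,:,::-1])
    v,u=np.mgrid[:n,:n];a=(u-n/2)/S;b=(n/2-v)/S;rr=np.hypot(a,b);gr=g.max(2).astype(float)
    w=np.clip(220-gr,0,None)*(rr>6)*(rr<16)
    th=np.arctan2(-a,b)   # ccw from +y
    h,e=np.histogram(th,180,(-np.pi,np.pi),weights=w); h=cv2.GaussianBlur(np.r_[h,h,h][None],(0,0),3)[0,180:360]
    t0=e[h.argmax()]+.017; d=(th-t0+np.pi)%(2*np.pi)-np.pi; m=abs(d)<.5
    ww=w*m; t=t0+(ww*d).sum()/ww.sum()
    return (t+2.43+1)%(2*np.pi)-1, c
def tipgap(c): return c
E
python3 - <<'E'
from needle import *
np.set_printoptions(precision=4,suppress=True)
L=lambda n:(lambda q:(dict(color=q['c'],depth=q['d']),q['K'],q['T']))(np.load(n))
c0=np.array([.5009,.0186]); imgs=[]
for n,c in(('w1.npz',c0),('sc.npz',c0),('sd.npz',c0),('w3.npz',np.array([.492,.0562])-U*.063)):
    print(n,needle(L(n),c,save='r_'+n[:2]+'.png'))
    imgs.append(cv2.resize(cv2.imread('pics/r_'+n[:2]+'.png'),(200,200)))
cv2.imwrite('pics/r4.png',np.hstack(imgs))
E
```

```text
w1.npz (np.float64(nan), array([0.5011, 0.0188]))
sc.npz (np.float64(-0.19498802987678676), array([0.5   , 0.0191]))
sd.npz (np.float64(0.16840125658985805), array([0.4985, 0.0179]))
w3.npz (np.float64(3.5841867912781957), array([ 0.5191, -0.0124]))needle.py:29: RuntimeWarning: invalid value encountered in scalar divide
  ww=w*m; t=t0+(ww*d).sum()/ww.sum()
```

View pics/r4.png

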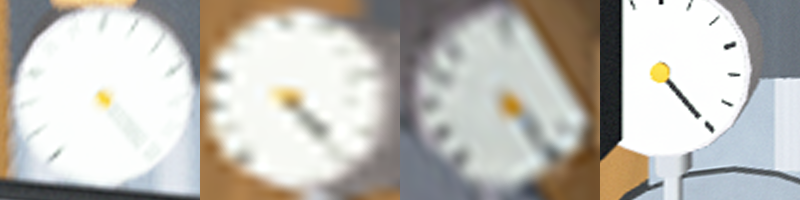

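The rectified dials are readable from every camera: orange hub in the middle, needle lower right at zero. I'll recentre on the hub.

```bash
python3 - <<'E'
s=open('needle.py').read()
i=s.index("    for _ in range(2):");j=s.index("    g=rect(c)\n    if save")
s=s[:i]+'''    for R in (10,5,4):
        g=rect(c).astype(float); v,u=np.mgrid[:n,:n];a=(u-n/2)/S;b=(n/2-v)/S
        w=np.clip(g[...,0]-g[...,2]-50,0,None)*(np.hypot(a,b)<R)
        c=c+((w*a).sum()*ex+(w*b).sum()*U)/w.sum()/1000
'''+s[j:]
s=s.replace("w=np.clip(220-gr,0,None)*(rr>6)*(rr<16)","an=(rr>6)*(rr<16);w=np.clip(np.median(gr[an>0])-12-gr,0,None)*an").replace("def tipgap(c): return c\n","")
open('needle.py','w').write(s)
E
python3 - <<'E'
from needle import *
np.set_printoptions(precision=4,suppress=True)
L=lambda n:(lambda q:(dict(color=q['c'],depth=q['d']),q['K'],q['T']))(np.load(n))
c0=np.array([.5009,.0186])
for n,c in(('w1.npz',c0),('sc.npz',c0),('sd.npz',c0),('w3.npz',np.array([.492,.0562])-U*.063)):
    print(n,needle(L(n),c))
q=np.load('w3.npz');C=cloud(dict(depth=q['d']),q['K'],q['T']);R=np.hypot(C[...,0]-.534,C[...,1]+.153)
m=(abs(C[...,2]-.105)<.006)&(R<.1)&(C[...,1]>-.1);P=C[m];print('rim near',m.sum(),R[m].max())
E
```

```text
w1.npz (np.float64(0.005578782017015449), array([0.5022, 0.0193]))
sc.npz (np.float64(0.00022686691494877564), array([0.4962, 0.0196]))
sd.npz (np.float64(0.0026802703261026295), array([0.5022, 0.0169]))
w3.npz (np.float64(4.0131765574416765), array([ 0.5057, -0.0068]))
rim near 6263 0.08762101792187424
```

```bash
cat > rd.py <<'E'
import sys
from needle import *
def read(c):
    o=[]
    for n in('scene','side'):
        try: t,cc=needle(snap(n),c); o+=[round(float(t),3)]
        except Exception as e: o+=[None]
    return o
if __name__=='__main__':
    s=r.read_state(); p=np.array(s['position'][:2]); c=np.array([float(a) for a in sys.argv[1:3]]) if len(sys.argv)>2 else p-U*.063
    print('needle',read(c),'c',c,s['position'],s['time_s'])
E
python3 -m inch '.25 0 .01 0 0;.25 0 .02 0 0;.25 0 .03 0 0;.25 0 .04 0 0;.25 0 .05 0 0;.25 0 .06 0 0;.25 0 .07 0 0;.25 0 .07 0 0;.25 0 .07 0 0;.25 0 .07 0 0'; python3 rd.py
```

```text
time_s: 7.75
position: [0.494, 0.0463, 0.112]
tcp_rot: [[0.981, 0.195, 0.0], [0.195, -0.981, 0.0], [0.0, -0.0, -1.0]]
contact_force: [0.7, 5.2, -0.2]
finger_gap: 0.313
grasp_force: 20.0
needle [0.225, 1.314] c [ 0.50635542 -0.0155155 ] [0.49401082 0.04626322 0.11198048] 7.75
```

Run:
```python
from needle import *
c=np.array([.5064,-.0155]);I=[]
for n in('scene','side','wrist'):
    print(n,needle(snap(n),c,save='t_%s.png'%n)); I.append(cv2.resize(cv2.imread('pics/t_%s.png'%n),(250,250)))
cv2.imwrite('pics/t3.png',np.hstack(I))
```

```text
scene (np.float64(0.22460431685588622), array([ 0.50290266, -0.01537367]))
side (np.float64(1.312537992964753), array([ 0.50832813, -0.01692529]))
wrist (np.float64(4.013542120518454), array([ 0.50770006, -0.01668361]))
```

View pics/t3.png

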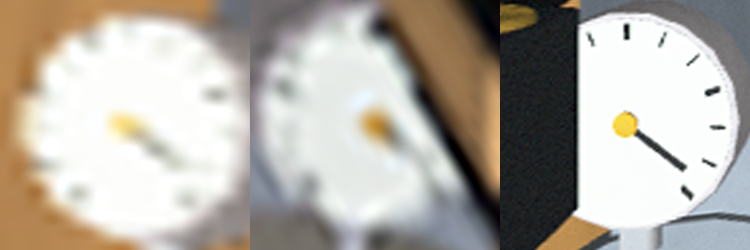

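Scene (left) and wrist (right) agree at about 0.23 rad, 0.8 mm pressed in. In the side view (middle) the fingers hide part of the dial. The plunger needs about 8.2 mm more.

```bash
python3 -m inch '.25 0 .008 0 0;.25 0 .016 0 0;.25 0 .024 0 0;.25 0 .032 0 0;.25 0 .04 0 0;.25 0 .048 0 0;.25 0 .054 0 0;.25 0 .054 0 0;.25 0 .054 0 0;.25 0 .054 0 0'; python3 rd.py
```

```text
time_s: 8.83
position: [0.4956, 0.0383, 0.112]
tcp_rot: [[0.981, 0.195, 0.0], [0.195, -0.981, 0.0], [0.0, -0.0, -1.0]]
contact_force: [1.1, 4.9, -1.1]
finger_gap: 0.315
grasp_force: 20.0
needle [2.326, 1.426] c [ 0.50797957 -0.02344547] [0.49563496 0.03833325 0.11198196] 8.8333
```

```bash
python3 -m inch '.7 0 0 0 0;.7 0 0 0 0;.7 0 0 0 0;.7 0 0 -.1 0;.7 0 0 -.2 0;.7 0 0 -.3 0;.7 0 0 -.4 0;.7 0 0 -.5 0;.7 0 0 -.6 0;.7 0 0 -.67 0' && python3 rd.py .508 -.0235 && python3 -m inch '.9 .03 .1 0 0;.9 .06 .2 0 0;.9 .1 .3 0 0;.9 .13 .4 0 0;.9 .16 .5 0 0;.9 .2 .6 0 0;.9 .23 .7 0 0;.9 .26 .8 0 0;.9 .3 .9 0 0;.9 .33 .95 0 0'
python3 - <<'E'
from h import *
np.set_printoptions(precision=4,suppress=True)
x=snap('wrist','w5.png'); np.savez('w5.npz',c=x[0]['color'],d=x[0]['depth'],K=x[1],T=x[2]); s=r.read_state();print(s['position'],s['tcp_rot'][:,0])
E
```

```text
time_s: 9.77
position: [0.4957, 0.0379, 0.2138]
tcp_rot: [[0.981, 0.195, 0.001], [0.195, -0.981, -0.0], [0.001, 0.001, -1.0]]
contact_force: [-0.0, 0.4, 0.4]
finger_gap: 0.701
grasp_force: 0.0
needle [2.332, 2.416] c [ 0.508  -0.0235] [0.49568611 0.03790664 0.21382996] 9.7667
time_s: 10.7
position: [0.5729, -0.0941, 0.2124]
tcp_rot: [[0.981, 0.194, 0.0], [0.194, -0.981, -0.0], [0.0, 0.0, -1.0]]
contact_force: [-0.3, 0.4, -0.1]
finger_gap: 0.898
grasp_force: 0.0
[ 0.5735 -0.0944  0.2123] [0.9811 0.1937 0.0004]
```

View pics/w5.png

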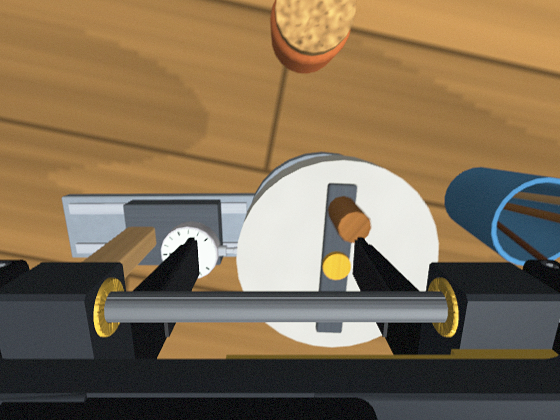

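The wrist view shows the knob top at (357,225), the nut at (337,266), the mould disc around (338,252), and the dial with its needle half-way. The jar at (312,25) and the pot at (540,220) stand well clear.

Run:
```python
from needle import *
np.set_printoptions(precision=4,suppress=True)
q=np.load('w5.npz');K,T=q['K'],q['T'];C=cloud(dict(depth=q['d']),K,T);col=q['c'].astype(int)
def plane(u,v,z):
    d=T[:3,:3]@np.linalg.inv(K)@[u,v,1]; return T[:3,3]+d*(z-T[2,3])/d[2]
v,u=np.mgrid[:420,:560]
m=(np.hypot(u-337,v-266)<22)&(col[...,0]-col[...,2]>120)&(col[...,0]>170);print('nut',m.sum(),u[m].mean(),v[m].mean(),C[m].mean(0),plane(u[m].mean(),v[m].mean(),.122))
N=plane(u[m].mean(),v[m].mean(),.122)[:2]
m=(C[...,2]>.163)&(C[...,2]<.172)&(np.hypot(u-350,v-220)<40);P=C[m];print('knob',m.sum(),P.mean(0),cv2.minEnclosingCircle((P[:,:2]*1000).astype(np.float32)))
k=np.array(cv2.minEnclosingCircle((P[:,:2]*1000).astype(np.float32))[0])/1000
d=k-N;print('dist',np.hypot(*d),np.degrees(np.arctan2(d[1],d[0])))
m=((abs(C[...,2]-.108)<.004)&(col.min(2)>190)&(u>225)&(u<450)).astype(np.uint8)
m=cv2.morphologyEx(m,cv2.MORPH_OPEN,np.ones((5,5)))
ct=max(cv2.findContours(m,0,1)[0],key=cv2.contourArea)[:,0]
ct=[p for p in ct if p[1]<258 and not(355<p[0]<400 and p[1]>200)]
E=np.array([plane(*p,.108)[:2] for p in ct]);E=E[np.hypot(*(E-N).T)>.08]
A=np.c_[2*E,np.ones(len(E))];s=np.linalg.lstsq(A,(E**2).sum(1),rcond=None)[0];print('mould c',s[:2],np.sqrt(s[2]+s[:2]@s[:2]),'off mm',(s[:2]-N)*1000,len(E))
print('axis by handle',np.array([.4883,.0801])-.238*U)
```

```text
nut 568 336.3274647887324 266.25 [ 0.537  -0.1548  0.1225] [ 0.5368 -0.155   0.122 ]
knob 823 [ 0.5868 -0.1459  0.1658] ((586.0296020507812, -146.59266662597656), 11.662970542907715)
dist 0.04990517817611102 9.653567461191932
mould c [ 0.5362 -0.1577] 0.08885608341537843 off mm [-0.6402 -2.7169] 286
axis by handle [ 0.5349 -0.1533]
```

```bash
python3 -m inch '.9 .014 .1 .06 0;.9 .014 .2 .06 0;.9 .014 .3 .06 0;.9 .014 .357 .06 0;.9 .014 .357 .15 0;.9 .014 .357 .25 0;.9 .014 .357 .35 0;.9 .014 .357 .45 0;.9 .014 .357 .51 0;.7 .014 .357 .51 0' 15 && python3 -m inch '.5 0 0 0 0;.4 0 0 0 0;.3 0 0 0 0;.2 0 0 0 0;.2 0 0 0 0;.2 0 0 0 0;.2 0 0 0 0;.2 0 0 0 0;.2 0 0 0 0;.2 0 0 0 0' 15
cat > tab.py <<'E'
import numpy as np,sys
a0,step,n=float(sys.argv[1]),float(sys.argv[2]),int(sys.argv[3])
for i in range(n):
    a=np.radians(a0+step*i); t=np.array([.04,.13,.25,.375,.5,.625,.75,.87,.96,1])*np.radians(step)+a
    print(';'.join('.2 %.3f %.3f 0 0'%(x,y) for x,y in zip((np.cos(t)-np.cos(a))/3,(np.sin(t)-np.sin(a))/3)))
E
python3 tab.py 1.5 60 6; python3 rd.py .508 -.0235
```

```text
time_s: 11.58
position: [0.5838, -0.1443, 0.1344]
tcp_rot: [[0.981, 0.195, -0.003], [0.195, -0.981, 0.001], [-0.002, -0.001, -1.0]]
contact_force: [-1.0, 0.3, -0.5]
finger_gap: 0.873
grasp_force: 0.0
time_s: 12.42
position: [0.5846, -0.1442, 0.1361]
tcp_rot: [[0.981, 0.195, 0.0], [0.195, -0.981, -0.0], [0.0, 0.0, -1.0]]
contact_force: [1.7, -1.8, 0.4]
finger_gap: 0.245
grasp_force: 15.0
.2 -0.001 0.014 0 0;.2 -0.004 0.045 0 0;.2 -0.014 0.086 0 0;.2 -0.029 0.127 0 0;.2 -0.049 0.165 0 0;.2 -0.074 0.201 0 0;.2 -0.104 0.233 0 0;.2 -0.136 0.260 0 0;.2 -0.162 0.277 0 0;.2 -0.174 0.284 0 0
.2 -0.012 0.006 0 0;.2 -0.041 0.019 0 0;.2 -0.081 0.031 0 0;.2 -0.124 0.039 0 0;.2 -0.168 0.040 0 0;.2 -0.211 0.036 0 0;.2 -0.254 0.027 0 0;.2 -0.293 0.012 0 0;.2 -0.321 -0.002 0 0;.2 -0.333 -0.009 0 0
.2 -0.012 -0.008 0 0;.2 -0.037 -0.026 0 0;.2 -0.068 -0.055 0 0;.2 -0.096 -0.088 0 0;.2 -0.119 -0.125 0 0;.2 -0.137 -0.165 0 0;.2 -0.150 -0.206 0 0;.2 -0.157 -0.248 0 0;.2 -0.159 -0.279 0 0;.2 -0.159 -0.293 0 0
.2 0.001 -0.014 0 0;.2 0.004 -0.045 0 0;.2 0.014 -0.086 0 0;.2 0.029 -0.127 0 0;.2 0.049 -0.165 0 0;.2 0.074 -0.201 0 0;.2 0.104 -0.233 0 0;.2 0.136 -0.260 0 0;.2 0.162 -0.277 0 0;.2 0.174 -0.284 0 0
.2 0.012 -0.006 0 0;.2 0.041 -0.019 0 0;.2 0.081 -0.031 0 0;.2 0.124 -0.039 0 0;.2 0.168 -0.040 0 0;.2 0.211 -0.036 0 0;.2 0.254 -0.027 0 0;.2 0.293 -0.012 0 0;.2 0.321 0.002 0 0;.2 0.333 0.009 0 0
.2 0.012 0.008 0 0;.2 0.037 0.026 0 0;.2 0.068 0.055 0 0;.2 0.096 0.088 0 0;.2 0.119 0.125 0 0;.2 0.137 0.165 0 0;.2 0.150 0.206 0 0;.2 0.157 0.248 0 0;.2 0.159 0.279 0 0;.2 0.159 0.293 0 0
needle [2.326, 2.417] c [ 0.508  -0.0235] [ 0.58460123 -0.14420964  0.13612101] 12.4167
```

```bash
python3 tab.py -1.5 60 6
```

```text
.2 0.000 0.014 0 0;.2 -0.002 0.045 0 0;.2 -0.009 0.087 0 0;.2 -0.022 0.128 0 0;.2 -0.040 0.168 0 0;.2 -0.064 0.205 0 0;.2 -0.091 0.238 0 0;.2 -0.122 0.267 0 0;.2 -0.147 0.285 0 0;.2 -0.159 0.293 0 0
.2 -0.012 0.007 0 0;.2 -0.040 0.021 0 0;.2 -0.079 0.035 0 0;.2 -0.122 0.045 0 0;.2 -0.165 0.049 0 0;.2 -0.209 0.047 0 0;.2 -0.252 0.040 0 0;.2 -0.292 0.028 0 0;.2 -0.321 0.015 0 0;.2 -0.333 0.009 0 0
.2 -0.012 -0.007 0 0;.2 -0.038 -0.024 0 0;.2 -0.070 -0.051 0 0;.2 -0.100 -0.083 0 0;.2 -0.125 -0.119 0 0;.2 -0.145 -0.157 0 0;.2 -0.161 -0.198 0 0;.2 -0.170 -0.239 0 0;.2 -0.174 -0.270 0 0;.2 -0.174 -0.284 0 0
.2 -0.000 -0.014 0 0;.2 0.002 -0.045 0 0;.2 0.009 -0.087 0 0;.2 0.022 -0.128 0 0;.2 0.040 -0.168 0 0;.2 0.064 -0.205 0 0;.2 0.091 -0.238 0 0;.2 0.122 -0.267 0 0;.2 0.147 -0.285 0 0;.2 0.159 -0.293 0 0
.2 0.012 -0.007 0 0;.2 0.040 -0.021 0 0;.2 0.079 -0.035 0 0;.2 0.122 -0.045 0 0;.2 0.165 -0.049 0 0;.2 0.209 -0.047 0 0;.2 0.252 -0.040 0 0;.2 0.292 -0.028 0 0;.2 0.321 -0.015 0 0;.2 0.333 -0.009 0 0
.2 0.012 0.007 0 0;.2 0.038 0.024 0 0;.2 0.070 0.051 0 0;.2 0.100 0.083 0 0;.2 0.125 0.119 0 0;.2 0.145 0.157 0 0;.2 0.161 0.198 0 0;.2 0.170 0.239 0 0;.2 0.174 0.270 0 0;.2 0.174 0.284 0 0
```

```bash
python3 -m inch '.2 0 .014 0 0;.2 -.002 .045 0 0;.2 -.009 .087 0 0;.2 -.022 .128 0 0;.2 -.04 .168 0 0;.2 -.064 .205 0 0;.2 -.091 .238 0 0;.2 -.122 .267 0 0;.2 -.147 .285 0 0;.2 -.159 .293 0 0'; python3 rd.py .508 -.0235; python3 -m inch '.2 -.012 .007 0 0;.2 -.04 .021 0 0;.2 -.079 .035 0 0;.2 -.122 .045 0 0;.2 -.165 .049 0 0;.2 -.209 .047 0 0;.2 -.252 .04 0 0;.2 -.292 .028 0 0;.2 -.321 .015 0 0;.2 -.333 .009 0 0'; python3 rd.py .508 -.0235
```

```text
time_s: 13.35
position: [0.5686, -0.1915, 0.1361]
tcp_rot: [[0.981, 0.195, -0.002], [0.195, -0.981, 0.002], [-0.001, -0.002, -1.0]]
contact_force: [-1.5, 8.2, 4.1]
finger_gap: 0.248
grasp_force: 15.0
needle [2.98, 3.089] c [ 0.508  -0.0235] [ 0.56858395 -0.191483    0.13607181] 13.35
time_s: 14.28
position: [0.5209, -0.2019, 0.1361]
tcp_rot: [[0.981, 0.195, 0.001], [0.195, -0.981, 0.002], [0.001, -0.001, -1.0]]
contact_force: [7.4, 10.5, -1.1]
finger_gap: 0.249
grasp_force: 15.0
needle [3.675, 3.611] c [ 0.508  -0.0235] [ 0.52092103 -0.20190219  0.13614486] 14.2833
```

```bash
python3 -m inch '.2 -.012 -.007 0 0;.2 -.038 -.024 0 0;.2 -.07 -.051 0 0;.2 -.1 -.083 0 0;.2 -.125 -.119 0 0;.2 -.145 -.157 0 0;.2 -.161 -.198 0 0;.2 -.17 -.239 0 0;.2 -.174 -.27 0 0;.2 -.174 -.284 0 0'; python3 rd.py .508 -.0235; python3 -m inch '.2 0 -.014 0 0;.2 .002 -.045 0 0;.2 .009 -.087 0 0;.2 .022 -.128 0 0;.2 .04 -.168 0 0;.2 .064 -.205 0 0;.2 .091 -.238 0 0;.2 .122 -.267 0 0;.2 .147 -.285 0 0;.2 .159 -.293 0 0'; python3 rd.py .508 -.0235
```

```text
time_s: 15.22
position: [0.4872, -0.1664, 0.1361]
tcp_rot: [[0.981, 0.195, 0.001], [0.195, -0.981, -0.001], [0.001, 0.001, -1.0]]
contact_force: [1.4, -4.4, -1.6]
finger_gap: 0.252
grasp_force: 15.0
needle [3.927, 3.792] c [ 0.508  -0.0235] [ 0.48716796 -0.16637195  0.13613183] 15.2167
time_s: 16.15
position: [0.501, -0.1176, 0.136]
tcp_rot: [[0.981, 0.196, -0.002], [0.196, -0.981, 0.001], [-0.002, -0.001, -1.0]]
contact_force: [-5.2, -0.6, 6.3]
finger_gap: 0.251
grasp_force: 15.0
needle [3.309, 3.26] c [ 0.508  -0.0235] [ 0.50103326 -0.11764718  0.1360444 ] 16.15
```

```bash
python3 -m inch '.2 .012 -.007 0 0;.2 .04 -.021 0 0;.2 .079 -.035 0 0;.2 .122 -.045 0 0;.2 .165 -.049 0 0;.2 .209 -.047 0 0;.2 .252 -.04 0 0;.2 .292 -.028 0 0;.2 .321 -.015 0 0;.2 .333 -.009 0 0'; python3 rd.py .508 -.0235; python3 -m inch '.2 .012 .007 0 0;.2 .038 .024 0 0;.2 .07 .051 0 0;.2 .1 .083 0 0;.2 .125 .119 0 0;.2 .145 .157 0 0;.2 .161 .198 0 0;.2 .17 .239 0 0;.2 .174 .27 0 0;.2 .174 .284 0 0';python3 rd.py .508 -.0235
```

```text
time_s: 17.08
position: [0.5506, -0.1062, 0.136]
tcp_rot: [[0.981, 0.195, -0.001], [0.195, -0.981, 0.002], [-0.001, -0.002, -1.0]]
contact_force: [-1.7, 8.0, 7.1]
finger_gap: 0.25
grasp_force: 15.0
needle [2.581, 2.586] c [ 0.508  -0.0235] [ 0.55062258 -0.10623716  0.13604284] 17.0833
time_s: 18.02
position: [0.5846, -0.1445, 0.1361]
tcp_rot: [[0.981, 0.195, 0.0], [0.195, -0.981, -0.0], [0.0, 0.0, -1.0]]
contact_force: [1.7, 4.1, 4.5]
finger_gap: 0.246
grasp_force: 15.0
needle [2.329, 2.421] c [ 0.508  -0.0235] [ 0.58463044 -0.14451592  0.13608564] 18.0167
```

Run:
```python
import numpy as np
P=np.array([[.5686,-.1915],[.5209,-.2019],[.4872,-.1664],[.5010,-.1176],[.5506,-.1062],[.5846,-.1445]])
sc=np.array([2.98,3.675,3.927,3.309,2.581,2.329]);sd=np.array([3.089,3.611,3.792,3.26,2.586,2.419])
A=np.c_[2*P,np.ones(6)];s=np.linalg.lstsq(A,(P**2).sum(1),rcond=None)[0];c=s[:2];print('centre',c,np.sqrt(s[2]+c@c))
d=P-c;al=11.2-np.degrees(np.arctan2(d[:,1],d[:,0]))
for n,y in(('sc',sc),('sd',sd),('mean',(sc+sd)/2)):
    B=np.c_[np.ones(6),np.cos(np.radians(al)),np.sin(np.radians(al))];k,res=np.linalg.lstsq(B,y,rcond=None)[:2]
    print(n,'peak alpha',np.degrees(np.arctan2(k[2],k[1])),'amp mm',np.hypot(k[1],k[2])/.27,'mean',k[0],'resid',(y-B@k).round(3))
print(al)
```

```text
centre [ 0.53552134 -0.1539385 ] 0.05004287156339929
sc peak alpha 162.647293472038 amp mm 2.9707062013521983 mean 3.127256934837661 resid [ 0.031 -0.024  0.022 -0.026  0.032 -0.034]
sd peak alpha 158.1210076878453 amp mm 2.6039059287632567 mean 3.120006315550583 resid [ 0.07  -0.048  0.006  0.012  0.009 -0.05 ]
mean peak alpha 160.5331388009781 amp mm 2.785141394429614 mean 3.1236316251941223 resid [ 0.051 -0.036  0.014 -0.007  0.02  -0.042]
[  59.8311345   118.15415072  176.73918638 -122.33100531  -61.27078759
    0.31413488]
```

```bash
python3 tab.py -1.5 86.5 1; python3 tab.py 85 77.5 2; python3 tab.py 240 -80 1
```

```text
.2 -0.000 0.020 0 0;.2 -0.005 0.065 0 0;.2 -0.020 0.123 0 0;.2 -0.047 0.180 0 0;.2 -0.085 0.231 0 0;.2 -0.131 0.273 0 0;.2 -0.184 0.307 0 0;.2 -0.240 0.329 0 0;.2 -0.284 0.338 0 0;.2 -0.304 0.341 0 0
.2 -0.018 0.001 0 0;.2 -0.059 -0.000 0 0;.2 -0.112 -0.009 0 0;.2 -0.165 -0.028 0 0;.2 -0.214 -0.055 0 0;.2 -0.258 -0.090 0 0;.2 -0.296 -0.132 0 0;.2 -0.325 -0.178 0 0;.2 -0.341 -0.215 0 0;.2 -0.347 -0.232 0 0
.2 -0.005 -0.017 0 0;.2 -0.013 -0.057 0 0;.2 -0.015 -0.111 0 0;.2 -0.009 -0.167 0 0;.2 0.007 -0.221 0 0;.2 0.032 -0.272 0 0;.2 0.065 -0.317 0 0;.2 0.103 -0.355 0 0;.2 0.136 -0.379 0 0;.2 0.151 -0.389 0 0
.2 -0.016 0.010 0 0;.2 -0.049 0.035 0 0;.2 -0.089 0.074 0 0;.2 -0.122 0.122 0 0;.2 -0.147 0.175 0 0;.2 -0.162 0.231 0 0;.2 -0.167 0.289 0 0;.2 -0.162 0.344 0 0;.2 -0.152 0.385 0 0;.2 -0.147 0.403 0 0
```

```bash
python3 -m inch '.2 0 .02 0 0;.2 -.005 .065 0 0;.2 -.02 .123 0 0;.2 -.047 .18 0 0;.2 -.085 .231 0 0;.2 -.131 .273 0 0;.2 -.184 .307 0 0;.2 -.24 .329 0 0;.2 -.284 .338 0 0;.2 -.304 .341 0 0'; python3 rd.py .508 -.0235;python3 rd.py .508 -.0235; python3 -m inch '.2 -.018 .001 0 0;.2 -.059 0 0 0;.2 -.112 -.009 0 0;.2 -.165 -.028 0 0;.2 -.214 -.055 0 0;.2 -.258 -.09 0 0;.2 -.296 -.132 0 0;.2 -.325 -.178 0 0;.2 -.341 -.215 0 0;.2 -.347 -.232 0 0'; python3 rd.py .508 -.0235; python3 -m inch '.2 -.005 -.017 0 0;.2 -.013 -.057 0 0;.2 -.015 -.111 0 0;.2 -.009 -.167 0 0;.2 .007 -.221 0 0;.2 .032 -.272 0 0;.2 .065 -.317 0 0;.2 .103 -.355 0 0;.2 .136 -.379 0 0;.2 .151 -.389 0 0'; python3 rd.py .508 -.0235;python3 rd.py .508 -.0235
```

```text
time_s: 18.95
position: [0.5485, -0.2023, 0.1361]
tcp_rot: [[0.981, 0.195, -0.001], [0.195, -0.981, 0.002], [-0.001, -0.002, -1.0]]
contact_force: [1.2, 11.0, 3.4]
finger_gap: 0.254
grasp_force: 15.0
needle [3.321, 3.32] c [ 0.508  -0.0235] [ 0.54850992 -0.20228076  0.13608082] 18.95
needle [3.322, 3.318] c [ 0.508  -0.0235] [ 0.54818081 -0.2022816   0.13603572] 19.05
time_s: 19.98
position: [0.4922, -0.179, 0.1361]
tcp_rot: [[0.981, 0.195, 0.002], [0.195, -0.981, -0.001], [0.002, 0.001, -1.0]]
contact_force: [6.1, -1.7, -2.6]
finger_gap: 0.247
grasp_force: 15.0
needle [3.928, 3.836] c [ 0.508  -0.0235] [ 0.49219286 -0.17899079  0.13613655] 19.9833
time_s: 20.92
position: [0.5021, -0.1166, 0.136]
tcp_rot: [[0.981, 0.196, -0.002], [0.196, -0.981, 0.001], [-0.002, -0.001, -1.0]]
contact_force: [-6.3, -0.1, 8.0]
finger_gap: 0.25
grasp_force: 15.0
needle [3.293, 3.261] c [ 0.508  -0.0235] [ 0.50206535 -0.1166341   0.13601777] 20.9167
needle [3.249, 3.26] c [ 0.508  -0.0235] [ 0.5023606  -0.11647974  0.1360684 ] 21.0167
```

```bash
python3 -m inch '.2 -.016 .01 0 0;.2 -.049 .035 0 0;.2 -.089 .074 0 0;.2 -.122 .122 0 0;.2 -.147 .175 0 0;.2 -.162 .231 0 0;.2 -.167 .289 0 0;.2 -.162 .344 0 0;.2 -.152 .385 0 0;.2 -.147 .403 0 0'; python3 rd.py .508 -.0235;  python3 -m inch '.2 0 0 0 0;.2 0 0 0 0;.5 0 0 0 0;.7 0 0 0 0;.7 0 0 0 0;.7 0 0 0 0;.7 0 0 -.1 0;.7 0 0 -.2 0;.7 0 0 -.3 0;.7 0 0 -.4 0'; python3 -m inch '.7 0 -.08 -.05 0;.7 0 -.16 -.1 0;.7 0 -.24 -.1 0;.7 0 -.32 -.1 0;.7 0 -.4 -.1 0;.7 0 -.48 -.1 0;.7 0 -.5 -.1 0;.7 0 -.5 -.1 0;.7 0 -.5 -.1 0;.7 0 -.5 -.1 0'; python3 rd.py .508 -.0235
python3 - <<'E'
from h import *
np.set_printoptions(precision=4,suppress=True)
x=snap('wrist','w6.png'); np.savez('w6.npz',c=x[0]['color'],d=x[0]['depth'],K=x[1],T=x[2]); s=r.read_state();print(s['position'],s['time_s'])
E
```

```text
time_s: 21.95
position: [0.4934, -0.1812, 0.1361]
tcp_rot: [[0.981, 0.195, 0.001], [0.195, -0.981, 0.001], [0.001, -0.0, -1.0]]
contact_force: [4.2, 7.9, 5.2]
finger_gap: 0.248
grasp_force: 15.0
needle [3.928, 3.835] c [ 0.508  -0.0235] [ 0.49344783 -0.1811737   0.13605741] 21.95
time_s: 22.88
position: [0.4926, -0.181, 0.1966]
tcp_rot: [[0.981, 0.195, -0.001], [0.195, -0.981, 0.0], [-0.001, -0.0, -1.0]]
contact_force: [0.4, -0.3, -0.5]
finger_gap: 0.69
grasp_force: 0.0
time_s: 23.72
position: [0.4784, -0.1079, 0.2109]
tcp_rot: [[0.981, 0.195, 0.0], [0.195, -0.981, -0.0], [0.0, 0.0, -1.0]]
contact_force: [-0.3, 0.8, 0.6]
finger_gap: 0.7
grasp_force: 0.0
needle [3.928, 3.836] c [ 0.508  -0.0235] [ 0.47839585 -0.10787941  0.21091977] 23.7167
[ 0.4783 -0.108   0.2109] 23.8667
```

View pics/w6.png

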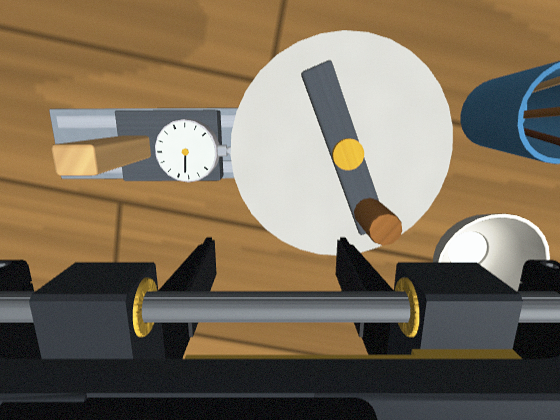

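The view shows the knob at (385,228), the nut at (349,154), the whole mould, and the plunger touching its rim at (228,152). The needle is well round its scale and the bystanders look untouched. I'll fit the mould circle from here to check the high spot.

```bash
python3 - <<'E'
from needle import *
np.set_printoptions(precision=4,suppress=True)
q=np.load('w6.npz');K,T=q['K'],q['T'];C=cloud(dict(depth=q['d']),K,T);col=q['c'].astype(int)
print('needle wrist',needle((dict(color=q['c']),K,T),np.array([.508,-.0235])))
def plane(u,v,z):
    d=T[:3,:3]@np.linalg.inv(K)@[u,v,1]; return T[:3,3]+d*(z-T[2,3])/d[2]
v,u=np.mgrid[:420,:560]
m=(np.hypot(u-349,v-154)<22)&(col[...,0]-col[...,2]>120)&(col[...,0]>170);N=plane(u[m].mean(),v[m].mean(),.122)[:2];print('nut',N)
P=C[(C[...,2]>.163)&(C[...,2]<.172)&(np.hypot(u-385,v-226)<40)]
k=np.array(cv2.minEnclosingCircle((P[:,:2]*1000).astype(np.float32))[0])/1000;d=k-N;print('knob',k,np.hypot(*d),'alpha',11.2-np.degrees(np.arctan2(d[1],d[0])))
m=((abs(C[...,2]-.108)<.005)&(u>220)&(u<470)).astype(np.uint8)
E=[]
for th in np.radians(np.arange(0,360,2)):
    # outward gradient edge in grayscale near r=80..100
    rs=np.arange(.08,.1,.0002);W=np.linalg.inv(T);X=np.c_[N[0]+rs*np.cos(th),N[1]+rs*np.sin(th),np.full(len(rs),.108)]
    p=X@W[:3,:3].T+W[:3,3];px=(p/p[:,2:])@K.T
    g=cv2.remap(q['c'].min(2).astype(np.float32),px[:,0].astype(np.float32)[None],px[:,1].astype(np.float32)[None],1)[0]
    g=np.gradient(cv2.GaussianBlur(g[None],(0,0),3)[0]);i=g.argmin()
    if g[i]<-1 and px[i,1]<250: E.append(X[i,:2])
E=np.array(E)
for _ in range(4):
    A=np.c_[2*E,np.ones(len(E))];s=np.linalg.lstsq(A,(E**2).sum(1),rcond=None)[0];R=np.sqrt(s[2]+s[:2]@s[:2]);e=np.hypot(*(E-s[:2]).T)-R;E=E[abs(e)<max(.0005,2*e.std())]
o=s[:2]-N;print('mould off mm',o*1000,'R',R,len(E),'dir',np.degrees(np.arctan2(o[1],o[0])),'want 101.3')
E
python3 rd.py .508 -.0235
```

```text
needle wrist (np.float64(3.918702600431315), array([ 0.5095, -0.024 ]))
nut [ 0.5363 -0.1546]
knob [ 0.495  -0.1819] 0.04944357299584418 alpha 157.80625140782848
mould off mm [-0.7749  2.9036] R 0.08971432158432409 152 dir 104.94174164326924 want 101.3
needle [3.929, 3.837] c [ 0.508  -0.0235] [ 0.47827366 -0.10799975  0.21090657] 23.8667
```

```bash
python3 -c "
from workcell import r
print(r.job_done())"
```

```text
the job is handed in; nothing more can be done
None
```

I handed the job in at about 24 s: the wheel stands still with the mould's high spot at the plunger to within about 4°. The plunger was set near half-way (needle about 2.33 rad) and now reads about 3.9 rad, short of its 4.86 rad end. The gripper is clear and the bench looked undisturbed.

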